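# Shut the sampling box and hold its spring-return handle at the mark

### The arm

A 6-joint arm with a two-finger parallel gripper is mounted at the origin on a cart in front of the work surface, level with it; the furniture and walls round the work are solid. World frame = base frame: x ahead of the robot, y to its left, z up, the work surface at z = 0. Lengths are in m, angles in degrees, forces in N, time in s.
With the tool pointing down it reaches from about 0.35 to 0.975 m from the base axis. Payload 17.4 kg.
Tool frame: the origin (TCP) lies at the very end of the fingers, on their centre line; the grasp point (between the pads) lies 19 mm behind it; z points along the fingers, y is the line along which they close (so a half turn about z gives the same grasp; the last joint's range is limited). The gripper opens to 85 mm and grips with 20 to 120 N. Pads are 22 mm wide; open, the fingers measure 114 mm over their backs; the gripper's body (76 mm by 85 mm) begins 54 mm behind the grasp point. The pads swing forward as they close: fully open they stand 13 mm farther back than shut.
Start: joints at [70.772, 6.646, 82.598, -0, 90.757, -2.166], TCP at [0.198, 0.645, 0.231] pointing down, gripper open.
Joint ranges: [-162.19, 162.19], [-47.58, 125.68], [4.15, 143.07], [-65.23, 245.23], [0.69, 171.88], [-170.13, 170.13]. Speed limits (degrees/s): [108.29, 108.29, 127.2, 180, 180, 180].

### API

Orientations are given as a 3x3 rotation matrix whose columns are the frame's x, y, z axes.
In Python, from workcell import state, snapshot, hand_in gives the robot as it stands.
- The arm moves only by the shell command python3 -m handwheel 'ROWS' [OPENING] [FORCE]. ROWS is text: rows parted by semicolons, each of 6 numbers parted by spaces: the shift along the tool's x, y, z in cm, then the turn, a rotation vector about the tool's x, y, z in degrees. A call has 1 to 10 rows; each row shifts and turns the commanded pose from where the row before left it, along the tool's axes as they then stand; what a row does not reach is not made up. A row lasts 1/10 s, in which the tool goes at most 50 mm and 8.59 degrees, less where a joint would pass 70% of its speed; a pose out of reach is approached as far as the arm can. A call is refused whole if a number of a shift passes 5 or a number of a turn 8.59, either way. A call with a gripper value outside its range is refused whole. OPENING is the closure in counts, from 0 (fully open) to 255 (shut), set as the call begins (- or left out, the last holds). The fingers move at their own pace and stop on an object; FORCE is the grip in N (left out, the last holds). Time passes only in rows, so rows that do not move let the fingers close. It gives the time, the measured TCP pose, the force, the opening and the grip force at its end, in the units of the state.
- state(): the state, without advancing time (a new reading comes with each control period).
- snapshot(name): name is "side" or "top"; returns a dict with "color" (480x640x3 uint8, red, green, blue), "z_map" (480x640 float32, m along the optical axis (not along the pixel's ray), 0 where there is no reading), "vertical_fov" (degrees; the focal length in pixels is half the picture's height over the tangent of half this angle, whatever the lens; pixels are square), "cx", "cy" (the principal point, pixels), "xyz" and "attitude" of the camera in the world. Camera axes: x right, y down, z forward; pixel columns grow to the right and rows downward; lengths in m; the calibration is good to about 2 mm. A picture is of the moment at which its call begins.
- hand_in(): hands the job in; it is judged then, once.
The state is a dict: "clock": time; "joint_positions": joint angles; "joint_velocities": joint speeds; "tau": joint torques, N m; "ee_pos": TCP position; "tcp_rot": TCP orientation; "contact_force": force on the tool from outside, world axes, zero at the start; "moment": the same for the moment, N m; "opening": finger opening in m; "grip_force": force on a finger pad.
Only numpy, scipy, OpenCV 4.12 (cv2) and the standard library are available. Lean on these libraries where they do the work, as an engineer would, in place of code of your own. Each camera call takes 0.05 s, during which the arm holds its last target. There are 200 camera calls.

### The job

The sample jar already stands in the sampling box: press the box's hinged cover fully shut, and only then pull the red spring-return handle out toward the front of the box until its red pointer stands within the green band on the scale. The handle springs back when let go, so finish while still gripping it, keeping the pointer still inside the green band with the cover shut. Leave the tape roll, the red cap and the pliers where they lie.

Things in the scene. Friction and masses are not known exactly. Their poses are not given: they have to be found in the camera images.
- sampler: Sampling station fixed to the bench: grey plate 220 x 260 x 12 mm (x, y, z). Origin: centre of its underside; x points to its back, away from the robot, z up. Blue open box (140 x 120 mm, rim 116 mm high, centre x 0, y +55 mm) with a brown jar. Right of it, at y -68 mm, the handle slides along x in front of a valve block (brass gland ends at x +58, top 62 mm; thin tube up to 84 mm high).
- cover (a joint): Hinge angle of the blue cover with a clear window, rad: 0 fully shut on the box rim; grows as its front edge rises, up to 1.4. The stiff hinge (0.3 N m) keeps the cover where it is left, so it must be pushed all the way down, with 2 to 4 N at its front edge. It starts at 0.7 to 1.15.
- cover_edge (a point): Middle of the front edge of the cover on its outer (upper) face. The cover is 140 mm from hinge to this edge, 124 mm wide, 10 mm thick; a small black lip 50 mm wide stands 13 mm out in front of the edge.
- cover_hinge (a point): Middle of the cover's hinge line, which runs along the sampler's y at the back rim of the box, at sampler x +72, y +55, z +116 mm; it does not move. It lies in the plane of the cover's underside. Axes as the sampler's.
- handle (a joint): How far the handle is pulled out, m: 0 is home, 0.100 the end stop; grows as it moves along the sampler's -x (toward the front). A spring pulls it home with 3.2 N at 0 plus 0.8 N per 10 mm (10 N at 85 mm).
- grip (a point): Centre of the red T-grip on the handle's stem: block 16 mm along the sampler's x, 46 mm along y, 28 mm high; centre 107 mm above the bench. Below it a 13 mm round stem, then a dark carriage (top 38 mm above the bench). Free in front and behind: can be pinched from above, one finger before and one behind it. Axes as the sampler's.
- pointer (a point): Tip of the thin red pointer that reaches from the handle's carriage over the white scale on the handle's right; moves with the handle, at the same sampler x as the grip's centre. Axes as those of the sampler.
- band (a point): Centre of the green band on the white scale, 16 mm long along the sampler's x, 24 mm wide; set at a different place each time, 40 to 80 mm in front of the pointer's home place, and stays there. The pointer is within the band when its tip is at most 8 mm from this centre along x. Axes as the sampler's.
- tape_roll: White roll of thread tape, 52 mm across, 12 mm high, lying in front of the sampler; origin at the centre of its underside. Leave alone.
- red_cap: Red pipe end cap, 104 mm across, 43 mm high, behind the sampler; origin at the centre of its underside. Leave alone.
- pliers: Pliers with orange handles, 46 x 153 x 12 mm, lying behind the sampler; origin at the centre of the underside. Leave alone.

How it is judged (in metres and radians):
On the way, in this order (a step that is already met when the one before it is completed fails the run):
1. the cover is fully shut (value of joint cover below 0.05 rad), for 0.2 s.
2. the gripped handle is pulled until its pointer is within the green band (x of pointer in the frame of band between -0.008 and 0.008 m and contact force between the fingers and handle above 2 N), for 0.2 s.
At the end, for the whole second after the job is handed in: The cover is shut (under 0.05 rad), the fingers hold the handle (contact force over 2 N), and its pointer stands still (under 10 mm/s) within the green band, no more than 8 mm from the band's centre along the slide (all of step 2 and value of joint cover below 0.05 rad and velocity of joint handle between -0.01 and 0.01 m/s); the arm keeps its last pose, push and grip.
It fails at once if the handle is pulled out more than 15 mm while the cover is open more than 0.1 rad (value of joint handle above 0.015 m and value of joint cover above 0.1 rad).
It fails at once if the tape roll, the red cap or the pliers are moved more than 20 mm (distance of any of tape_roll, red_cap, pliers from where it was at the start of the episode above 0.02 m).
It also fails if it takes over 43 s, if anything falls off the work surface, if the arm or the gripper's body presses on something with over 40 N, if the wrist force passes 120 N, or if a joint passes its speed limit or range.

## Working session

There is one attempt and no reset: what is moved stays moved. The work goes in short steps, Python scripts to look and compute and a shell command to move; the robot and the scene stay as the last step left them, time stands still between calls to the robot, and variables do not carry over. Pictures are saved under pics/ and viewed, at most 10 in all, crops included, and the job is handed in when it is done.

```bash
mkdir -p pics; cat > h.py <<'E'
import numpy as np, cv2, math
from workcell import state, snapshot
def take(name, fn):
    s=snapshot(name); np.save(f'pics/{fn}.npy', s, allow_pickle=True)
    cv2.imwrite(f'pics/{fn}.png', s['color'][:,:,::-1]); return s
def load(fn): return np.load(f'pics/{fn}.npy', allow_pickle=True).item()
def pt(s,u,v,r=1):
    f=240/math.tan(math.radians(s['vertical_fov']/2))
    w=s['z_map'][v-r:v+r+1,u-r:u+r+1]; z=np.median(w[w>0])
    return np.array(s['xyz'])+np.array(s['attitude'])@np.array([(u-s['cx'])/f*z,(v-s['cy'])/f*z,z])
E
python3 -c "
from h import *
for n in ('side','top'):
    s=take(n,n+'0'); print(s['xyz'],np.array(s['attitude']).round(3).tolist(),s['vertical_fov'])
st=state(); print(np.array(st['tcp_rot']).round(3).tolist(), st['clock'])"
```

```text
[-0.01044134 -0.40380668  0.43680351] [[0.625, -0.327, 0.708], [-0.78, -0.246, 0.575], [-0.014, -0.912, -0.409]] 55.75797649257118
[0.48298907 0.08771559 0.9998043 ] [[0.008, -0.997, 0.082], [-0.999, -0.011, -0.033], [0.034, -0.082, -0.996]] 49.82085135814924
[[-0.956, 0.293, -0.0], [0.293, 0.956, -0.001], [0.0, -0.001, -1.0]] 0.1
```

View pics/top0.png

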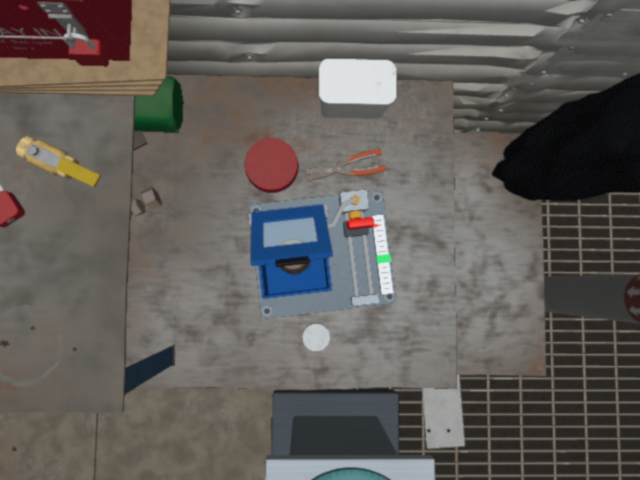

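View pics/side0.png

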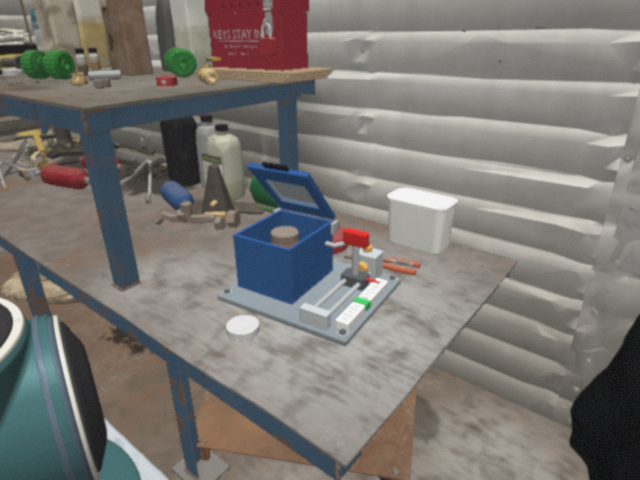

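```bash
python3 -c "
from h import *
s=load('top0');a=s['color'][180:330,235:410,::-1]
b=load('side0')['color'][150:350,205:435,::-1]
cv2.imwrite('pics/tc.png',cv2.resize(a,None,fx=4.5,fy=4,interpolation=2)[:600,:788]) if 0 else cv2.imwrite('pics/tc.png',cv2.resize(a,None,fx=4,fy=4,interpolation=2))
cv2.imwrite('pics/sc.png',cv2.resize(b,None,fx=3,fy=3,interpolation=2))
for n,u,v in [('shelf',60,300),('shelfedge',120,390),('shelf',100,200),('leg',150,368),('board',150,60),('tape',316,337)]: print(n,pt(s,u,v).round(3))
"
```

```text
shelf [0.457 0.397 0.334]
shelfedge [0.346 0.318 0.334]
shelf [0.585 0.353 0.334]
leg [0.342 0.337 0.145]
board [0.762 0.29  0.355]
tape [0.378 0.068 0.012]
```

View pics/tc.png

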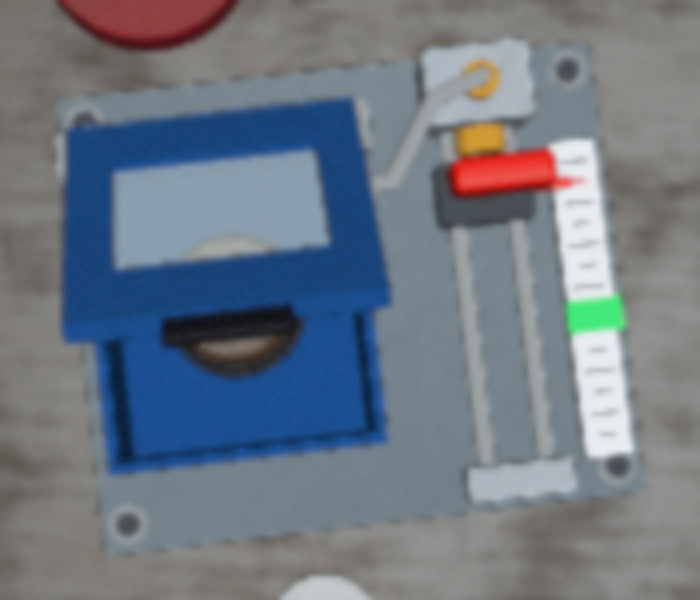

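View pics/sc.png

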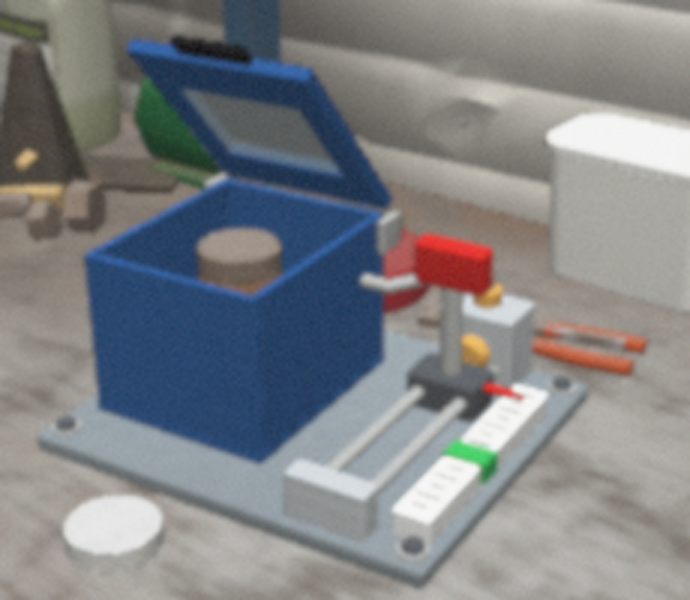

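The top crop shows the plate screws at full-picture pixels (377,197), (389,296) and (267,311), the grip at about (360,223), the pointer tip at (381,225), the band at (384,259) and the cover front edge from (250,263) to (332,255). The side crop shows the cover open about 50° and the handle at home.

```bash
cat >> h.py <<'E'
def frame(s):
    TR,BR,BL=[pt(s,u,v) for u,v in [(377,197),(389,296),(267,311)]]
    ex=(TR-BR)[:2]; ex/=np.linalg.norm(ex); ey2=(BL-BR)[:2]; ey2/=np.linalg.norm(ey2)
    ex=ex+np.array([ey2[1],-ey2[0]]); ex/=np.linalg.norm(ex)
    return (TR[:2]+BL[:2])/2, np.stack([ex,[-ex[1],ex[0]]],1)
E
python3 -c "
from h import *
s=load('top0'); c,R=frame(s); print('c',c.round(4),'yaw',math.degrees(math.atan2(R[1,0],R[0,0])))
for n,u,v in [('TR',377,197),('BR',389,296),('BL',267,311),('rimFL',264,297),('rimFR',330,289),('covL',253,261),('covR',329,253),('lip',293,262),('grip',360,223),('ptr',379,225),('band',384,259),('stop',365,300)]:
    p=pt(s,u,v); print(n,p.round(4),(R.T@(p[:2]-c)).round(4))
print('hinge',c+R@[.072,.055],'rimfront',c+R@[-.068,.055],'griphome y',c+R@[0.03,-.068])
st=state();print(st['joint_positions'])
"
```

```text
c [0.5364 0.0566] yaw 7.096548281073303
TR [ 0.6462 -0.0474  0.0156] [ 0.0962 -0.1167]
BR [ 0.4563 -0.0702  0.0162] [-0.0952 -0.1159]
BL [0.4266 0.1605 0.0175] [-0.0962  0.1167]
rimFL [0.4557 0.1587 0.1159] [-0.0674  0.1113]
rimFR [0.4701 0.0467 0.1142] [-0.067  -0.0015]
covL [0.5123 0.167  0.2277] [-0.0103  0.1125]
covR [0.5254 0.0539 0.2277] [-0.0113 -0.0013]
lip [0.511  0.1073 0.2373] [-0.0189  0.0535]
grip [ 0.5833 -0.0037  0.1206] [ 0.0391 -0.0656]
ptr [ 0.5903 -0.0492  0.0299] [ 0.0404 -0.1116]
band [ 0.526  -0.0588  0.0288] [-0.0246 -0.1132]
stop [ 0.4492 -0.0217  0.0397] [-0.0962 -0.0669]
hinge [0.60104884 0.12002867] rimfront [0.46212133 0.10273283] griphome y [ 0.57456621 -0.00721783]
[ 7.07708878e+01  6.67207111e+00  8.26314513e+01  1.09017130e-03
  9.07554920e+01 -2.16658296e+00]
```

```bash
python3 -m handwheel '-1.2 -4 0 0 0 0;-1.2 -4 0 0 0 0;-1.2 -4 0 0 0 0;-1.2 -4 0 0 0 0;-1.2 -4 0 0 0 0;-1.2 -4 0 0 0 0;-1.2 -4 0 0 0 0' 255 40
python3 -m handwheel '0 0 0 0 0 8.23;0 0 0 0 0 8.23;0 0 0 0 0 8.23;0 0 0 0 0 8.23;0 0 0 0 0 8.23;0 0 0 0 0 8.23;0 0 0 0 0 8.23;0 0 0 0 0 8.23;0 0 0 0 0 0'
python3 -c "
from h import *
st=state();print(st['contact_force'],np.array(st['tcp_rot']).round(3).tolist(),np.array(st['joint_positions']).round(1))
s=load('top0');c,R=frame(s);print((R.T@(np.array(st['ee_pos'])[:2]-c)).round(4),st['ee_pos'])"
```

```text
clock: 0.8
ee_pos: [0.1958, 0.3513, 0.2309]
tcp_rot: [[-0.956, 0.293, -0.0], [0.293, 0.956, -0.0], [-0.0, -0.0, -1.0]]
contact_force: [0.0, -0.5, 1.0]
opening: 0.0
grip_force: 0.0
clock: 1.7
ee_pos: [0.1961, 0.3529, 0.2311]
tcp_rot: [[-0.121, 0.993, -0.0], [0.993, 0.121, -0.0], [-0.0, -0.0, -1.0]]
contact_force: [-0.4, 1.0, -0.1]
opening: -0.0002
grip_force: 0.0
[-0.41369098  1.03961985 -0.14683633] [[-0.121, 0.993, -0.0], [0.993, 0.121, -0.0], [-0.0, -0.0, -1.0]] [ 57.3 -28.9 113.2   0.   95.7  50.4]
[-0.301   0.3361] [0.19613446 0.35287618 0.23109861]
```

```bash
python3 -m handwheel '-3.3 1.7 -1 0 0 0;-3.3 1.7 -1 0 0 0;-3.3 1.7 -1 0 0 0;-3.3 1.7 -1 0 0 0;-3.3 1.7 -1 0 0 0'
python3 -m handwheel '-1.93 3.89 0 0 0 0;-1.93 3.89 0 0 0 0;-1.93 3.89 0 0 0 0;-1.93 3.89 0 0 0 0;-1.93 3.89 0 0 0 0;-1.93 3.89 0 0 0 0;0 0 0 0 0 0;0 0 0 0 0 0'
python3 -c "
from h import *
st=state();s=load('top0');c,R=frame(s);print((R.T@(np.array(st['ee_pos'])[:2]-c)).round(4),st['ee_pos'])
s=take('side','side1')"
```

```text
clock: 2.2
ee_pos: [0.3013, 0.1984, 0.2817]
tcp_rot: [[-0.129, 0.992, 0.0], [0.992, 0.129, 0.0], [0.0, 0.0, -1.0]]
contact_force: [0.1, 1.1, -0.4]
opening: -0.0
grip_force: 0.0
clock: 3.0
ee_pos: [0.5471, 0.1133, 0.2803]
tcp_rot: [[-0.126, 0.992, -0.002], [0.992, 0.126, -0.0], [0.0, -0.002, -1.0]]
contact_force: [0.1, -0.1, 0.6]
opening: -0.0002
grip_force: 0.0
[0.0177 0.055 ] [0.54712521 0.11332048 0.2803399 ]
```

View pics/side1.png

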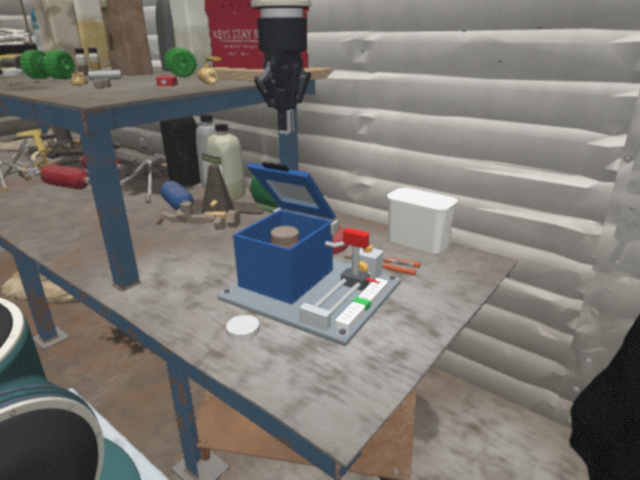

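The closed fingertips, at about (286,130), hang above the back of the cover's front edge. I'll come down and follow the arc.

```bash
python3 -m handwheel '0 0 2 0 0 0;0 0 1.5 0 0 0;0 0 1 0 0 0;0 0 0.9 0 0 0'
python3 -m handwheel '0 -0.75 0.55 0 0 0;0 -0.75 0.55 0 0 0;0 -0.65 0.65 0 0 0;0 -0.65 0.65 0 0 0;0 -0.55 0.73 0 0 0;0 -0.55 0.73 0 0 0'
python3 -m handwheel '0 -0.45 0.8 0 0 0;0 -0.45 0.8 0 0 0;0 -0.33 0.85 0 0 0;0 -0.33 0.85 0 0 0;0 -0.2 0.77 0 0 0;0 -0.2 0.77 0 0 0'
```

```text
clock: 3.45
ee_pos: [0.5463, 0.1139, 0.2268]
tcp_rot: [[-0.125, 0.992, 0.0], [0.992, 0.125, 0.0], [0.0, 0.0, -1.0]]
contact_force: [-0.4, -0.5, 0.3]
opening: -0.0002
grip_force: 0.0
clock: 4.05
ee_pos: [0.5077, 0.1088, 0.1883]
tcp_rot: [[-0.124, 0.992, 0.0], [0.992, 0.124, 0.0], [-0.0, 0.0, -1.0]]
contact_force: [-0.4, -0.2, 2.0]
opening: 0.0004
grip_force: 1.0
clock: 4.65
ee_pos: [0.4885, 0.1064, 0.1396]
tcp_rot: [[-0.124, 0.992, -0.0], [0.992, 0.124, -0.0], [-0.0, -0.0, -1.0]]
contact_force: [1.3, -0.5, 2.3]
opening: 0.0001
grip_force: 0.9
```

Contact is about 2 N, as expected. Next I'll press until the force rises.

```bash
python3 -m handwheel '0 -0.1 0.6 0 0 0;0 -0.1 0.5 0 0 0;0 0 0.3 0 0 0;0 0 0.2 0 0 0;0 0 0 0 0 0'
```

```text
clock: 5.15
ee_pos: [0.4868, 0.1062, 0.1258]
tcp_rot: [[-0.124, 0.992, 0.0], [0.992, 0.124, 0.0], [-0.0, 0.0, -1.0]]
contact_force: [-9.2, -2.1, 16.8]
opening: 0.0001
grip_force: 8.8
```

```bash
python3 -m handwheel '0 0 -2.5 0 0 0;0 0 -4 0 0 0;-4 2.6 -1 0 0 0;-4 2.6 0 0 0 0;-4 2.6 0 0 0 0;0 0 0 0 0 0;0 0 0 0 0 0' 130
python3 -c "
from h import *
st=state();s0=load('top0');c,R=frame(s0);print((R.T@(np.array(st['ee_pos'])[:2]-c)).round(4),st['ee_pos'],st['opening'],np.array(st['contact_force']).round(1))
s=take('top','top2');t=take('side','side2')
cv2.imwrite('pics/c2.png',np.hstack([cv2.resize(x['color'][r:r+200,q:q+200,::-1],None,fx=2,fy=2,interpolation=2) for x,r,q in((s,160,230),(t,130,220))]))"
```

```text
clock: 5.85
ee_pos: [0.5792, -0.004, 0.1986]
tcp_rot: [[-0.122, 0.993, -0.001], [0.993, 0.122, 0.0], [0.0, -0.001, -1.0]]
contact_force: [0.4, 1.1, -0.1]
opening: 0.0418
grip_force: 0.0
[ 0.035  -0.0653] [ 0.5791639  -0.00396932  0.19858618] 0.041832893167020505 [ 0.4  1.1 -0.1]
```

View pics/c2.png

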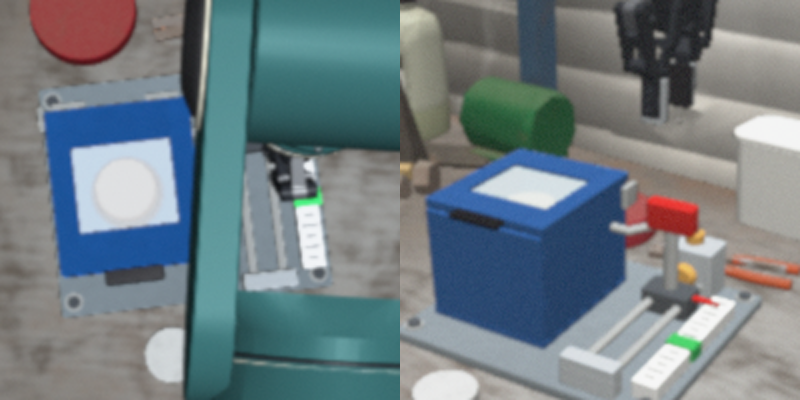

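The cover lies flat and shut, and the open fingers are above the grip. I'll centre on the grip, go down and close.

```bash
python3 -m handwheel '-0.3 0.5 1 0 0 0;0 0 3 0 0 0;0 0 3 0 0 0;0 0 2.4 0 0 0;0 0 1.3 0 0 0;0 0 0 0 0 0;0 0 0 0 0 0'
python3 -m handwheel '0 0 0 0 0 0;0 0 0 0 0 0;0 0 0 0 0 0;0 0 0 0 0 0;0 0 0 0 0 0;0 0 0 0 0 0' 255 80
python3 -c "
from h import *
st=state();s0=load('top0');c,R=frame(s0);print((R.T@(np.array(st['ee_pos'])[:2]-c)).round(4))
t=take('side','side3')
cv2.imwrite('pics/c3.png',cv2.resize(t['color'][200:350,290:440,::-1],None,fx=4,fy=4,interpolation=2))"
```

```text
clock: 6.65
ee_pos: [0.5846, -0.0054, 0.0932]
tcp_rot: [[-0.124, 0.992, 0.001], [0.992, 0.124, -0.0], [-0.0, 0.001, -1.0]]
contact_force: [1.2, -0.7, 0.4]
opening: 0.0418
grip_force: 0.0
clock: 7.25
ee_pos: [0.5848, -0.0056, 0.0938]
tcp_rot: [[-0.124, 0.992, 0.002], [0.992, 0.124, -0.0], [-0.0, 0.002, -1.0]]
contact_force: [-2.3, 0.6, 6.0]
opening: 0.0143
grip_force: 78.5
[ 0.0403 -0.0677]
```

View pics/c3.png

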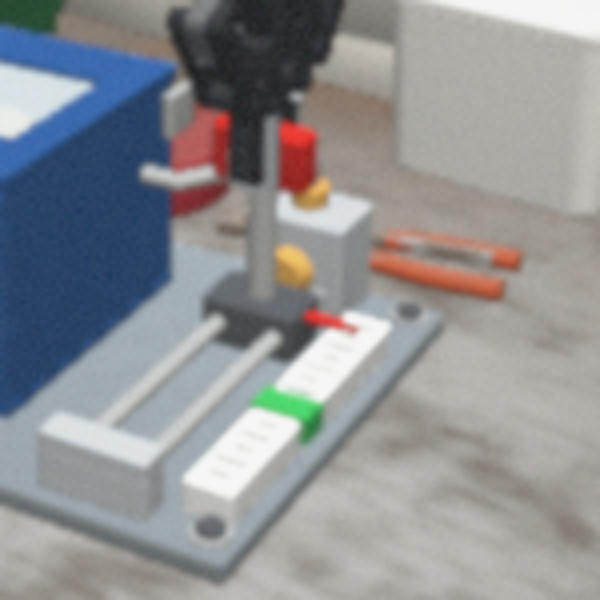

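The block is pinched, with the pointer tip at crop (350,328) and the band centre at (290,407). Now I'll pull 65 mm forward, slowly.

```bash
python3 -m handwheel '0 -0.5 0 0 0 0;0 -0.7 0 0 0 0;0 -0.8 0 0 0 0;0 -0.8 0 0 0 0;0 -0.8 0 0 0 0;0 -0.8 0 0 0 0;0 -0.8 0 0 0 0;0 -0.7 0 0 0 0;0 -0.4 0 0 0 0;0 -0.2 0 0 0 0'
python3 -m handwheel '0 0 0 0 0 0;0 0 0 0 0 0;0 0 0 0 0 0'
python3 -c "
from h import *
st=state();s0=load('top0');c,R=frame(s0);print((R.T@(np.array(st['ee_pos'])[:2]-c)).round(4))
t=take('side','side4')
cv2.imwrite('pics/c4.png',cv2.resize(t['color'][200:350,290:440,::-1],None,fx=4,fy=4,interpolation=2))"
```

```text
clock: 8.3
ee_pos: [0.5207, -0.0137, 0.0939]
tcp_rot: [[-0.124, 0.992, 0.004], [0.992, 0.124, -0.0], [-0.001, 0.004, -1.0]]
contact_force: [9.4, 2.0, 2.3]
opening: 0.0151
grip_force: 78.6
clock: 8.6
ee_pos: [0.521, -0.0137, 0.0938]
tcp_rot: [[-0.124, 0.992, 0.004], [0.992, 0.124, -0.0], [-0.001, 0.004, -1.0]]
contact_force: [8.8, 1.2, 2.8]
opening: 0.0147
grip_force: 78.6
[-0.024  -0.0678]
```

View pics/c4.png

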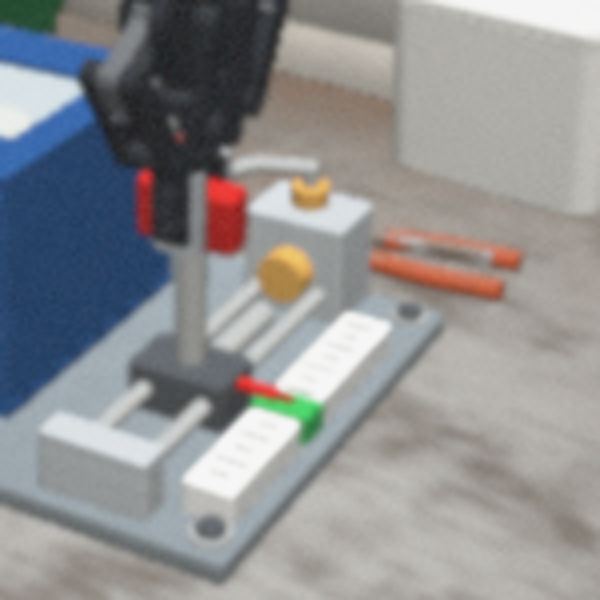

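The pointer tip, at crop (288,399), is on the green band, slightly toward its back. I'll check numerically.

```bash
python3 -c "
from h import *
s=load('top0');c,R=frame(s)
a=s['color'].astype(int)
def grn(s,zmin=.022):
    a=s['color'].astype(int); m=(a[...,1]>a[...,0]+60)&(a[...,1]>a[...,2]+40); 
    P=[]
    for v,u in zip(*np.nonzero(m)):
        p=pt(s,u,v,0); q=R.T@(p[:2]-c)
        if zmin<p[2]<.04 and -.14<q[1]<-.08: P.append(q)
    return np.array(P)
def red(s):
    a=s['color'].astype(int); m=(a[...,0]>a[...,1]+80)&(a[...,0]>a[...,2]+80)
    P=[]
    for v,u in zip(*np.nonzero(m)):
        w=s['z_map'][v,u]
        if w<=0: continue
        p=pt(s,u,v,0); q=R.T@(p[:2]-c)
        if .015<p[2]<.05 and -.14<q[1]<-.085 and -.1<q[0]<.1: P.append(q)
    return np.array(P)
for n in ('top0','side3','side4'):
    s=load(n);g=grn(s);r=red(s);print(n,'green',len(g),g[:,0].min().round(4),g[:,0].max().round(4),np.median(g[:,0]).round(4),'red',len(r),np.median(r,0).round(4) if len(r) else '')
"
```

```text
top0 green 116 -0.031 -0.0152 -0.0232 red 13 [ 0.0407 -0.1034]
side3 green 95 -0.033 -0.014 -0.0243 red 27 [ 0.0387 -0.096 ]
side4 green 73 -0.0331 -0.0163 -0.0269 red 28 [-0.0263 -0.0966]
  return _methods._mean(a, axis=axis, dtype=dtype,
  ret = ret.dtype.type(ret / rcount)
```

```bash
python3 -c "
from workcell import hand_in
print(hand_in())"
```

```text
the job is handed in; nothing more can be done
None
```

I pressed the cover shut, then pulled the handle 64 mm and handed in the job with it still gripped; the pointer measured about 0.5–2.5 mm from the green band's centre (8 mm allowed), and no verdict came back.

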